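# Pause the sample loader and hold up the red tube rack

## Task

Pause the sample loader by pressing the yellow button on its orange control box all the way down and letting it come back up; then lift the rack with the red carrying bar and red-capped tubes out of its loader bay, never tipping it far, until its underside is about 15 cm above the bench. Keep it level and still in the air for two seconds and finish while still holding it there. Leave the blue rack, the wipes canister, the bottle and the mouse where they stand.

Things in the scene. Friction and masses are not known exactly. Their poses are not given: they have to be found in the camera images.
- rack_red: Loose white rack 100 (its x) x 72 (its y) mm with ten red-capped tubes fixed in it, in two rows at y = +-22 mm; caps end 88 mm above its underside. Red carrying bar on top (see rack_red_bar). 0.25 to 0.5 kg, centre of mass on its vertical centre line. Stands in one of the two loader bays, underside 24 mm above the bench. Origin: centre of its underside; z up.
- rack_red_bar (a point): Centre of the red carrying bar, 130 mm above the red rack's underside; axes as the rack's. The bar is 100 mm long along x, 14 mm wide in y, 18 mm high (121 to 139 mm above the underside), carried by uprights at its ends (x = +-47 mm); between them it is free beneath, down to the tube deck at 60 mm.
- rack_blue: The other rack, same shape and size but with a blue bar and blue caps, in the other bay of the loader. To be left alone.
- loader: Green sample loader with orange trim, fixed, 150 (its x) x 250 (its y) mm, rim 54 mm high. Two open-topped bays side by side, centred at y = +55 and -55 mm, each 106 x 78 mm inside and 30 mm deep (floor 24 mm above the bench); a rack stands in each with 3 mm play all round. Origin: centre of its underside on the bench, z up.
- pod: Orange control box, fixed, 90 x 90 x 60 mm high, standing to the left or right of the loader; the yellow button is in the middle of its top. Origin: centre of its underside on the bench.
- button_top (a point): Centre of the top face of the yellow round button (32 mm across, in a black collar 48 mm across and 12 mm high), about 82 mm above the bench when up; z up, the button is pressed straight down. The point moves with the button.
- button (a joint): Travel of the button in m: 0 up, 0.006 fully down. It springs back; it starts to move at about 1.5 N and is fully down at 5 N.
- wipes: Loose white canister of wipes with a blue label and green lid, 86 mm across, 181 mm high, on the bench on the other side of the loader from the control box. Origin: centre of its underside.
- bottle: Loose white bottle with a black cap, 64 mm across, 140 mm high, on the bench beyond the loader. Origin: centre of its underside.
- mouse: Loose grey and white computer mouse, 105 x 60 x 32 mm, on the bench at the far left, by the keyboard. Origin: centre of its underside.

How it is judged:
By the outcome, as a careful person would: the job done as asked, in the order asked, and still so for the second after the job is handed in, while the arm keeps its last pose, push and grip.
It also fails if it takes over 51 s, if anything falls off the work surface, if the arm or the gripper's body presses on something with over 40 N, if the wrist force passes 120 N, or if a joint passes its speed limit or range.

## Robot

A 6-joint arm with a two-finger parallel gripper is mounted at the origin on the work surface. World frame = base frame: x ahead of the robot, y to its left, z up, the work surface at z = 0. Lengths are in m, angles in rad, forces in N, time in s.
With the tool pointing down it reaches from about 0.325 to 0.85 m from the base axis. Payload 4.4 kg.
Tool frame: the origin (TCP) lies on the centre line of the jaws, within the pads' length; the fingertips stand 11 mm ahead of it and the grasp point (between the pads) lies 8 mm behind it; y points along the fingers, z is the direction in which the jaws open and shut, and the axes are right-handed (so a half turn about y gives the same grasp; the last joint's range is limited). The gripper opens to 94 mm and grips with 3 to 60 N. Pads are 16 mm wide; open, the fingers measure 119 mm over their backs; the gripper's body (75 mm by 177 mm) begins 78 mm behind the grasp point.
Start: joints at [-0.15, 0.207, 1.542, -0, 1.393, -0.15], TCP at [0.575, -0, 0.216] pointing down, gripper open.
Joint ranges: [-2.73, 2.73], [-0.86, 2.22], [0.23, 2.46], [-1.11, 4.25], [0.08, 2.63], [-2.82, 2.82]. Speed limits (rad/s): [2.79, 2.79, 3.14, 3.14, 3.14, 3.14].

## Interface

Orientations are given as a 3x3 rotation matrix whose columns are the frame's x, y, z axes.
In Python, from cell import get_obs, vision, sign_off gives the robot as it stands.
- The arm moves only by the tool arm_command, never from a script. Its argument "series" is a list of rows, each a list of 7 numbers: the shift along the tool's x, y, z in cm, then the turn, a rotation vector about the tool's x, y, z in degrees, then the opening, from 0 (shut) to 1 (fully open). A call has 1 to 8 rows; each row is the pose to reach, as a shift and turn from the pose measured when the call began, along the tool's axes at that moment; what a row does not reach only later rows make up. A row lasts 1/8 s, in which the tool goes at most 62.5 mm and 10.7 degrees, less where a joint would pass 70% of its speed; a pose out of reach is approached as far as the arm can. A call with a gripper value outside its range is refused whole. The fingers move at their own pace and stop on an object; the grip force is fixed at half the most. Time passes only in rows, so rows that repeat a pose let the fingers close. It gives the time, the measured TCP pose, the force and the opening at its end, in the units of the state.
- get_obs(): the state, without advancing time (a new reading comes with each control period).
- vision.grab_frame(name): name is "scene" or "side" or "wrist"; returns a dict with "frame" (384x512x3 uint8, red, green, blue), "mtx" (3x3 intrinsics, pixels), "dist_coeffs" ([k1, k2, p1, p2, k3] as OpenCV has them; the pictures are not rectified), "R" (3x3) and "t" (3): a world point X has camera coordinates R X + t. Camera axes: x right, y down, z forward; pixel columns grow to the right and rows downward; lengths in m; the calibration is good to about 2 mm. A picture is of the moment at which its call begins. There is no depth.
- sign_off(): hands the job in, once; it reports no verdict.
The state is a dict: "t": time; "joint_pos": joint angles; "joint_velocities": joint speeds; "effort": joint torques, N m; "tool_pos": TCP position; "eef_rot": TCP orientation; "contact_force": force on the tool from outside, world axes, zero at the start; "torque": the same for the moment, N m; "finger_gap": finger opening in m.
Only numpy, scipy, OpenCV 4.12 (cv2) and the standard library are available. Lean on these libraries where they do the work, as an engineer would, in place of code of your own. Each camera call takes 0.05 s, during which the arm holds its last target.

## Working session

There is one attempt and no reset: what is moved stays moved. The work goes in short steps, Python scripts to look and compute and a tool call to move; the robot and the scene stay as the last step left them, time stands still between calls to the robot, and variables do not carry over. Pictures are saved under pics/ and viewed, and the job is handed in when it is done.

Besides the shell and the picture viewer there is one more tool, called after "Emit:" as name(argument=value, ...), one argument or row to a line, values as JSON. arm_command: Moves the arm, as the interface text tells. Its arguments: {"type":"object","properties":{"series":{"type":"array"}},"required":["series"]}

```bash
mkdir -p pics; cat > h.py <<'E'
import numpy as np, cv2
from cell import get_obs, vision, sign_off
def grab(n,f):
    d=vision.grab_frame(n); cv2.imwrite('pics/'+f+'.png',d['frame'][:,:,::-1]); 
    np.savez('pics/'+f+'.npz',**{k:np.array(v) for k,v in d.items()}); return d
def load(f): return dict(np.load('pics/'+f+'.npz'))
def ray(d,uv):
    p=cv2.undistortPoints(np.array([[uv]],float),d['mtx'],d['dist_coeffs'])[0,0]
    v=d['R'].T@np.array([p[0],p[1],1]); return -d['R'].T@d['t'], v/np.linalg.norm(v)
def onz(d,uv,z):
    c,v=ray(d,uv); return c+v*(z-c[2])/v[2]
def tri(l):
    A=0;b=0
    for d,uv in l:
        c,v=ray(d,uv);P=np.eye(3)-np.outer(v,v);A=A+P;b=b+P@c
    X=np.linalg.solve(A,b)
    return X,[np.linalg.norm((np.eye(3)-np.outer(ray(d,uv)[1],ray(d,uv)[1]))@(X-ray(d,uv)[0])) for d,uv in l]
def proj(d,X):
    return cv2.projectPoints(np.array([X],float),cv2.Rodrigues(d['R'])[0],d['t'],d['mtx'],d['dist_coeffs'])[0][0,0]
E
python3 - <<'E'
from h import *
for n in ['scene','side','wrist']:
    d=grab(n,n+'0'); print(n,-d['R'].T@d['t'],d['R'][2])
o=get_obs(); print({k:np.round(v,3).tolist() for k,v in o.items()})
E
```

```text
scene [1.30581402 0.69489997 1.0356267 ] [-0.54173933 -0.48393948 -0.68725619]
side [ 0.13348957 -0.5652817   0.60379367] [ 0.48897135  0.68920749 -0.53469622]
wrist [0.57509335 0.07119669 0.38390041] [-0.00199271 -0.25040556 -0.96813898]
{'t': 0.15, 'joint_pos': [-0.15, 0.207, 1.543, 0.0, 1.393, -0.15], 'joint_velocities': [-0.0, -0.001, -0.004, -0.0, -0.001, 0.002], 'effort': [0.0, -37.131, -28.181, 0.07, 0.033, -0.0], 'tool_pos': [0.574, 0.0, 0.216], 'eef_rot': [[-0.0, -0.002, 1.0], [-1.0, 0.0, -0.0], [-0.0, -1.0, -0.002]], 'contact_force': [-0.251, -0.106, -1.098], 'torque': [-0.041, 0.008, -0.005], 'finger_gap': 0.094}
```

View pics/scene0.png

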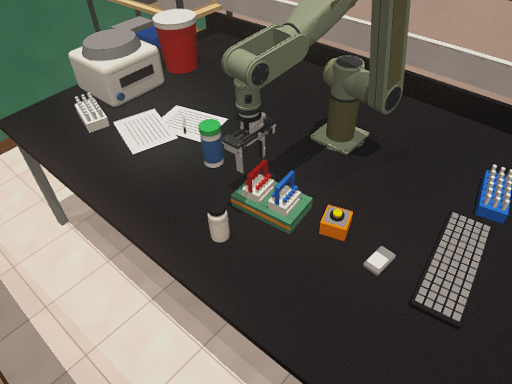

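View pics/side0.png

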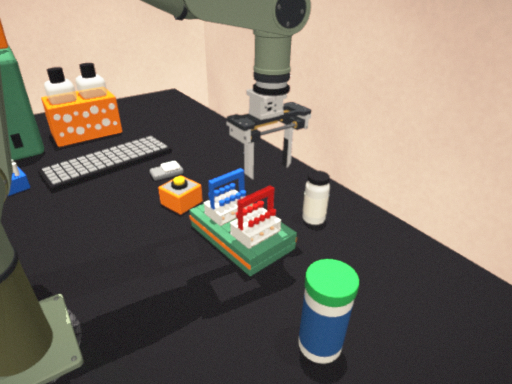

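View pics/wrist0.png

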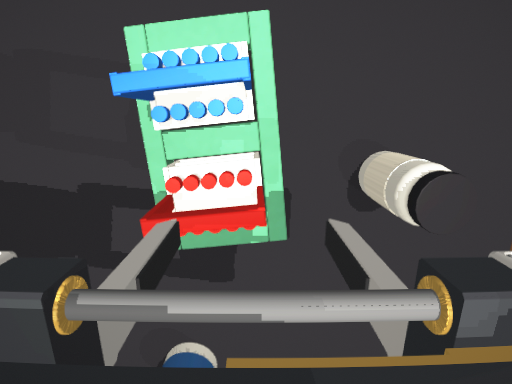

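The scene view shows the red bar near (258,180), the blue bar near (287,188) and the yellow button near (338,214). In the side view they are at (257,208), (227,188) and (179,183). The wipes stand at the right (-y) of the loader and the bottle stands beyond it. Next I'll measure with masks.

```bash
cat >> h.py <<'E'
def mask(d,c):
    h=cv2.cvtColor(d['frame'],cv2.COLOR_RGB2HSV); H,S,V=h[...,0],h[...,1],h[...,2]
    if c=='red': m=((H<6)|(H>174))&(S>150)&(V>50)
    if c=='yel': m=(H>24)&(H<34)&(S>170)&(V>90)
    if c=='blue': m=(H>98)&(H<118)&(S>150)&(V>50)
    if c=='org': m=(H>7)&(H<20)&(S>190)&(V>90)
    if c=='grn': m=(H>60)&(H<95)&(S>80)&(V>50)
    return m.astype(np.uint8)
def comps(d,c,a=15):
    n,l,s,ce=cv2.connectedComponentsWithStats(mask(d,c)); return [(s[i].tolist(),np.round(ce[i],1).tolist()) for i in range(1,n) if s[i][4]>a]
E
python3 - <<'E'
from h import *
for n in ['scene0','side0','wrist0']:
    d=load(n)
    for c in ['red','yel','blue','org']: print(n,c,comps(d,c))
s=load('scene0');
a=cv2.resize(s['frame'][150:250,220:360,::-1],None,fx=5.5,fy=5.5,interpolation=cv2.INTER_CUBIC); cv2.imwrite('pics/s_c.png',a)
s=load('side0');
a=cv2.resize(s['frame'][160:275,150:300,::-1],None,fx=5,fy=5,interpolation=cv2.INTER_CUBIC); cv2.imwrite('pics/d_c.png',a)
E
```

```text
scene0 red [([156, 24, 42, 50, 1511], [178.9, 49.1]), ([245, 159, 26, 34, 361], [257.9, 174.4])]
scene0 yel [([333, 209, 9, 7, 49], [337.1, 212.3])]
scene0 blue [([136, 26, 22, 13, 168], [148.3, 33.0]), ([147, 41, 13, 7, 17], [153.8, 44.0]), ([272, 170, 26, 35, 319], [285.1, 185.9]), ([475, 170, 35, 54, 832], [490.8, 201.6])]
scene0 org [([231, 199, 59, 31, 122], [259.6, 214.1]), ([319, 204, 34, 37, 460], [334.3, 227.9])]
side0 red [([236, 185, 40, 45, 855], [256.3, 204.9])]
side0 yel [([174, 176, 10, 7, 59], [178.6, 179.2])]
side0 blue [([9, 167, 21, 29, 325], [18.9, 182.8]), ([208, 168, 38, 40, 751], [226.4, 185.5]), ([300, 302, 50, 54, 1670], [322.2, 332.1])]
side0 org [([0, 23, 7, 25, 107], [2.1, 38.4]), ([78, 93, 12, 7, 22], [82.0, 96.9]), ([42, 97, 80, 50, 1993], [82.9, 121.4]), ([46, 98, 7, 8, 17], [48.4, 101.6]), ([158, 183, 44, 32, 712], [180.8, 199.7]), ([190, 216, 60, 53, 195], [220.6, 242.9])]
wrist0 red [([219, 171, 15, 16, 182], [226.3, 178.9]), ([237, 170, 15, 16, 179], [244.0, 177.2]), ([201, 173, 16, 16, 189], [208.5, 180.6]), ([165, 175, 35, 18, 403], [181.9, 183.3]), ([140, 186, 126, 51, 2810], [206.9, 216.7])]
wrist0 yel []
wrist0 blue [([109, 51, 143, 49, 2942], [166.0, 77.4]), ([220, 101, 5, 14, 16], [222.2, 107.9]), ([189, 102, 17, 16, 180], [196.8, 110.3]), ([151, 104, 37, 18, 463], [169.2, 112.7]), ([163, 353, 50, 15, 535], [187.7, 361.0])]
wrist0 org []
```

View pics/s_c.png

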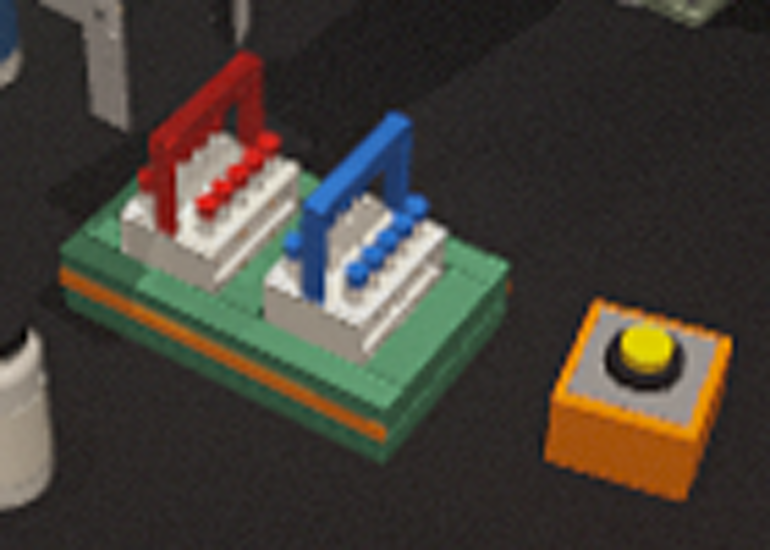

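View pics/d_c.png

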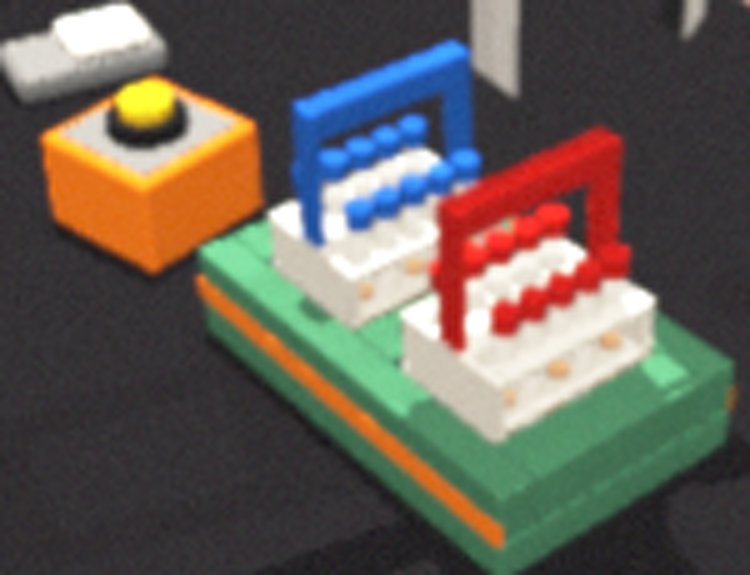

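```bash
python3 - <<'E'
from h import *
s,d,w=load('scene0'),load('side0'),load('wrist0')
print('button cent',tri([(s,(337.1,212.3)),(d,(178.6,179.2))]))
S=lambda x,y:((x+.0)/5.5+220-.4,y/5.5+150-.4); D=lambda x,y:(x/5+150-.4,y/5+160-.4)
for n,a,b in [('red far',S(163,137),D(613,134)),('red near',S(250,60),D(452,207)),('blue far',S(313,205),D(458,47)),('blue near',S(400,118),D(307,105))]:
    X,r=tri([(s,a),(d,b)]); print(n,X.round(4),np.round(r,4), proj(w,X).round(1))
a=cv2.resize(w['frame'][0:250,100:300,::-1],None,fx=2.4,fy=2.4,interpolation=cv2.INTER_CUBIC); cv2.imwrite('pics/w_c.png',a)
E
```

```text
button cent (array([0.46851639, 0.28011032, 0.08230832]), [np.float64(0.0013684856499398973), np.float64(0.0013684856499400304)])
red far [ 0.5812 -0.006   0.1647] [0.0034 0.0034] [260.7 218.7]
red near [ 0.488  -0.0135  0.1627] [0.0016 0.0016] [143.3 226.5]
blue far [0.5691 0.104  0.1647] [0.0013 0.0013] [244.2  67.7]
blue near [0.4761 0.096  0.1656] [0.002 0.002] [111.7  80.8]
```

View pics/w_c.png

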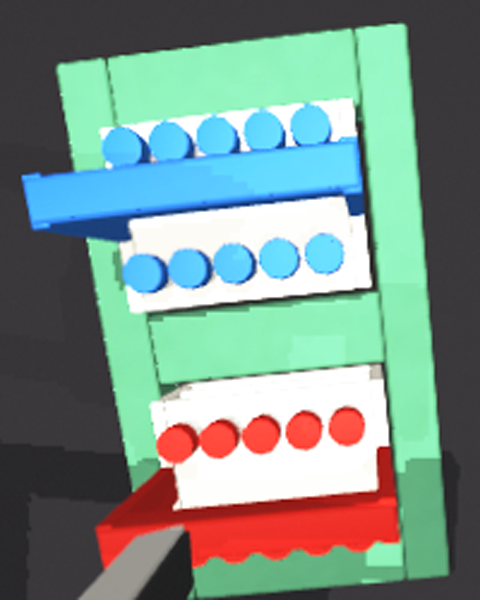

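Measured so far:

| Item | Position (m) | Notes |
|---|---|---|
| Button | (0.4685, 0.280, 0.082) | |
| Red bar centre | (0.535, -0.010) | top at about 0.163, yaw about 4.8° |

Next I'll move above the button with the jaws shut.

Emit:
arm_command(
  series=[
    [-14, 0, -5.3, 0, 0, 0, 0],
    [-28, 0, -10.6, 0, 0, 0, 0],
    [-28, 0, -10.6, 0, 0, 0, 0],
    [-28, 0, -10.6, 0, 0, 0, 0],
    [-28, 0, -10.6, 0, 0, 0, 0],
    [-28, 0, -10.6, 0, 0, 0, 0],
    [-28, 8, -10.6, 0, 0, 0, 0],
    [-28, 8, -10.6, 0, 0, 0, 0],
  ],
)

```text
t: 1.15
tool_pos: [0.4654, 0.278, 0.1318]
eef_rot: [[-0.001, -0.009, 1.0], [-1.0, -0.003, -0.001], [0.003, -1.0, -0.009]]
contact_force: [0.6, 0.4, -0.5]
finger_gap: 0.0173
```

```bash
python3 - <<'E'
from h import *
o=get_obs(); print({k:np.round(v,4).tolist() for k,v in o.items()})
for n in ['scene','side','wrist']: grab(n,n+'1')
s,d,w=load('scene1'),load('side1'),load('wrist1')
for q in (s,d,w): print(comps(q,'yel'))
a=cv2.resize(s['frame'][140:240,270:400,::-1],None,fx=4,fy=4); b=cv2.resize(d['frame'][120:220,120:220,::-1],None,fx=4,fy=4)
cv2.imwrite('pics/c1.png',np.hstack([a[:,:400],b]))
E
```

```text
{'t': 1.15, 'joint_pos': [0.3785, 0.2295, 1.6993, 0.0004, 1.2228, 0.379], 'joint_velocities': [-0.0063, 0.1363, 0.0691, 0.0041, -0.2715, 0.0027], 'effort': [0.2103, -36.767, -26.7437, 0.0801, -0.0202, 0.0001], 'tool_pos': [0.4654, 0.278, 0.1318], 'eef_rot': [[-0.0006, -0.0094, 1.0], [-1.0, -0.0033, -0.0007], [0.0033, -1.0, -0.0094]], 'contact_force': [0.5557, 0.3642, -0.4636], 'torque': [-0.0414, 0.0002, -0.0399], 'finger_gap': 0.0173}
[([335, 210, 7, 6, 22], [338.9, 213.4])]
[([174, 176, 7, 5, 16], [176.8, 178.0])]
[([191, 137, 119, 69, 1459], [254.7, 164.3]), ([236, 188, 40, 40, 1084], [255.1, 207.5]), ([285, 234, 11, 8, 57], [290.0, 237.9])]
```

View pics/c1.png

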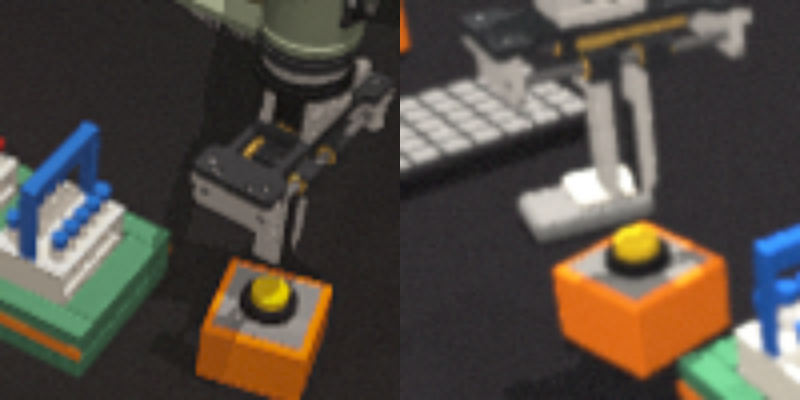

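View pics/wrist1.png

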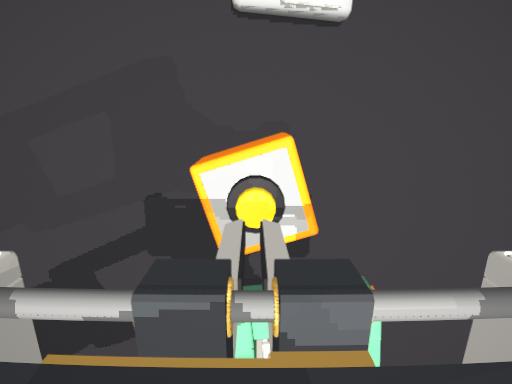

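```bash
python3 - <<'E'
from h import *
w,s,d=load('wrist1'),load('scene0'),load('side0'); print(onz(w,(255.5,207.5),.082))
print(tri([(s,(337.1,212.3)),(d,(178.6,179.2)),(w,(255.5,207.5))]))
print(proj(w,[.4685,.280,.082]))
E
```

```text
[0.46912174 0.28116279 0.082     ]
(array([0.4688417 , 0.28065537, 0.08217649]), [np.float64(0.001484391586298153), np.float64(0.001390561898359074), np.float64(0.0006055886843043824)])
[254.69124052 208.93727024]
```

Emit:
arm_command(
  series=[
    [-0.25, 1.5, 0.35, 0, 0, 0, 0],
    [-0.25, 3, 0.35, 0, 0, 0, 0],
    [-0.25, 3.3, 0.35, 0, 0, 0, 0],
    [-0.25, 3.3, 0.35, 0, 0, 0, 0],
  ],
)

```text
t: 1.8
tool_pos: [0.4714, 0.2815, 0.102]
eef_rot: [[-0.001, -0.004, 1.0], [-1.0, -0.001, -0.001], [0.001, -1.0, -0.004]]
contact_force: [0.7, 0.2, -0.4]
finger_gap: 0.0003
```

Emit:
arm_command(
  series=[
    [0.1, 0.8, -0.2, 0, 0, 0, 0],
    [0.1, 1.1, -0.2, 0, 0, 0, 0],
    [0.1, 1.3, -0.2, 0, 0, 0, 0],
    [0.1, 1.4, -0.2, 0, 0, 0, 0],
  ],
)

```text
t: 2.3
tool_pos: [0.4692, 0.2805, 0.0883]
eef_rot: [[-0.001, -0.004, 1.0], [-1.0, -0.001, -0.001], [0.001, -1.0, -0.004]]
contact_force: [-1.3, -1.2, 4.3]
finger_gap: 0.0005
```

Emit:
arm_command(
  series=[
    [0, 0.2, 0, 0, 0, 0, 0],
    [0, 0.3, 0, 0, 0, 0, 0],
    [0, 0.3, 0, 0, 0, 0, 0],
  ],
)

```text
t: 2.68
tool_pos: [0.4693, 0.2806, 0.0871]
eef_rot: [[-0.001, -0.004, 1.0], [-1.0, -0.001, -0.001], [0.001, -1.0, -0.004]]
contact_force: [-4.5, -2.6, 12.2]
finger_gap: 0.0003
```

The force rose from about 4.5 N to 12 N while the tip moved only 1 mm, so the button has bottomed. Letting it up now.

Emit:
arm_command(
  series=[
    [0, -1, 0, 0, 0, 0, 0],
    [0, -4, 0, 0, 0, 0, 0],
    [0, -9, 0, 0, 0, 0, 0],
    [0, -14, 0, 0, 0, 0, 0],
    [0, -14, 0, 0, 0, 0, 0],
    [0, -14, 0, 0, 0, 0, 0.3],
  ],
)

```text
t: 3.42
tool_pos: [0.4695, 0.2806, 0.2264]
eef_rot: [[-0.001, -0.005, 1.0], [-1.0, -0.002, -0.001], [0.002, -1.0, -0.005]]
contact_force: [-0.8, 0.2, -1.5]
finger_gap: 0.0072
```

```bash
python3 - <<'E'
from h import *
for n in ['scene','side']: grab(n,n+'2')
s,d=load('scene2'),load('side2')
for q in (s,d): print(comps(q,'yel'))
print('button now',tri([(s,comps(s,'yel')[0][1]),(d,comps(d,'yel')[0][1])]))
g=[max(comps(q,'grn',200),key=lambda c:0) for q in (s,d)]
print(comps(s,'grn',60),comps(d,'grn',60))
print(get_obs()['tool_pos'])
E
```

```text
[([333, 209, 9, 7, 49], [337.2, 212.2])]
[([174, 177, 10, 6, 51], [178.5, 179.4])]
button now (array([0.46788408, 0.27992217, 0.08202528]), [np.float64(0.001561991998104011), np.float64(0.0015619919981039246)])
[([0, 0, 95, 119, 8233], [38.2, 48.7]), ([92, 0, 44, 31, 804], [111.1, 13.2]), ([196, 17, 10, 12, 93], [200.9, 22.9]), ([199, 119, 22, 17, 304], [209.3, 127.1]), ([231, 182, 81, 52, 1147], [275.0, 209.3])] [([0, 48, 44, 116, 3047], [15.5, 112.6]), ([190, 204, 107, 72, 2289], [248.2, 242.8]), ([304, 258, 56, 49, 2150], [331.5, 281.9])]
[0.4686666  0.28021396 0.22488213]
```

View pics/side2.png

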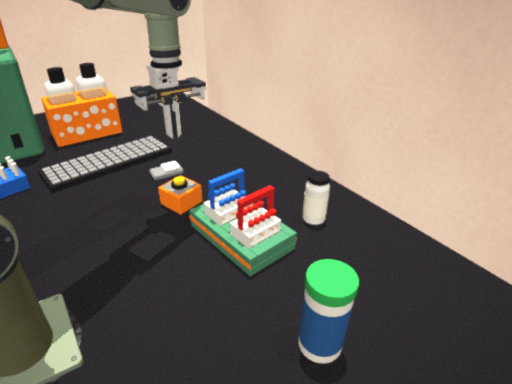

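The button is back up at z = 0.082, seen near (179,179) in the side view. The red bar is unobscured in both fixed views, so I'll measure it again and locate the wipes.

```bash
python3 - <<'E'
from h import *
s,d=load('scene2'),load('side2')
print('lid',tri([(s,(209.3,127.1)),(d,(331.5,281.9))]))
a=cv2.resize(s['frame'][150:220,230:310,::-1],None,fx=8,fy=8,interpolation=cv2.INTER_CUBIC); cv2.imwrite('pics/s_c2.png',a)
b=cv2.resize(d['frame'][175:250,225:295,::-1],None,fx=8,fy=8,interpolation=cv2.INTER_CUBIC); cv2.imwrite('pics/d_c2.png',b)
E
```

```text
lid (array([ 0.47479659, -0.30519076,  0.17093933]), [np.float64(0.0014240245016515682), np.float64(0.0014240245016515934)])
```

View pics/s_c2.png

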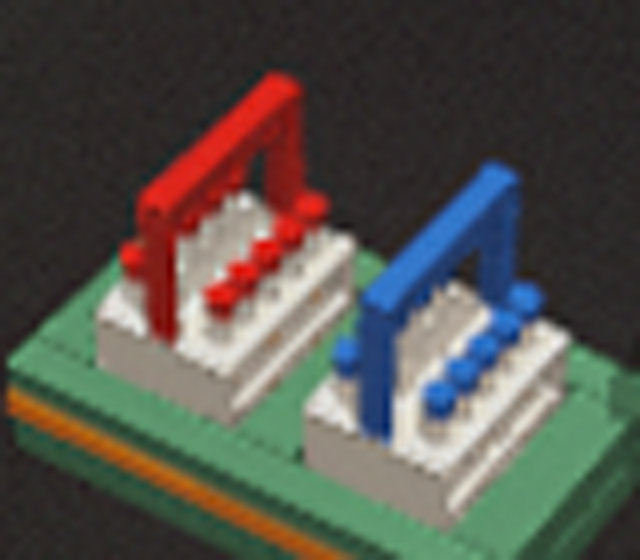

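View pics/d_c2.png

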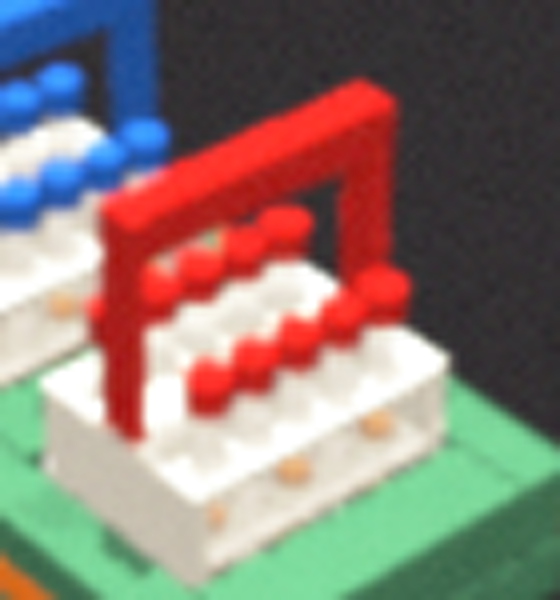

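```bash
python3 - <<'E'
from h import *
s,d=load('scene2'),load('side2')
S=lambda x,y:((x+.5)/8+230-.5,(y+.5)/8+150-.5); D=lambda x,y:((x+.5)/8+225-.5,(y+.5)/8+175-.5)
F,r1=tri([(s,S(156,206)),(d,D(378,92))]);N,r2=tri([(s,S(287,84)),(d,D(118,220))])
print(F,N,r1[0],r2[0],(F+N)/2,np.linalg.norm(F-N),np.degrees(np.arctan2(*(F-N)[1::-1])))
E
```

```text
[ 0.58302937 -0.003837    0.16375668] [ 0.48484053 -0.01485227  0.16191299] 0.0023711030615294884 0.0019674196927992804 [ 0.53393495 -0.00934463  0.16283484] 0.09882197871983595 6.400940199028841
```

Emit:
arm_command(
  series=[
    [4, 0, 1, 0, 10, 0, 0.6],
    [9, 0, 2, 0, 20, 0, 0.6],
    [14, 0, 3, 0, 30, 0, 0.6],
    [19, 0, 4.2, 0, 40, 0, 0.6],
    [24, 0, 5.4, 0, 50, 0, 0.6],
    [29, 0, 6.5, 0, 60, 0, 0.6],
    [29, 0, 6.5, 0, 70, 0, 0.6],
    [29, 0, 6.5, 0, 80, 0, 0.6],
  ],
)

```text
t: 4.53
tool_pos: [0.5323, -0.0107, 0.2227]
eef_rot: [[-0.986, -0.012, 0.165], [-0.165, -0.002, -0.986], [0.013, -1.0, -0.0]]
contact_force: [0.0, -0.1, 0.4]
finger_gap: 0.0565
```

```bash
python3 - <<'E'
from h import *
grab('wrist','wrist3'); o=get_obs(); print({k:np.round(v,4).tolist() for k,v in o.items()})
E
```

```text
{'t': 4.575, 'joint_pos': [-0.1795, 0.1196, 1.6287, -0.0041, 1.4051, 1.229], 'joint_velocities': [0.0149, -0.0024, -0.0008, -0.0009, 0.0012, -0.2808], 'effort': [-0.1642, -33.6344, -28.4444, 0.032, -0.0155, 0.345], 'tool_pos': [0.5322, -0.0104, 0.2228], 'eef_rot': [[-0.9867, -0.0124, 0.1622], [-0.1622, -0.0019, -0.9868], [0.0125, -0.9999, -0.0001]], 'contact_force': [0.2538, -0.2309, -0.3623], 'torque': [0.0071, 0.1162, -0.0259], 'finger_gap': 0.0564}
```

View pics/wrist3.png

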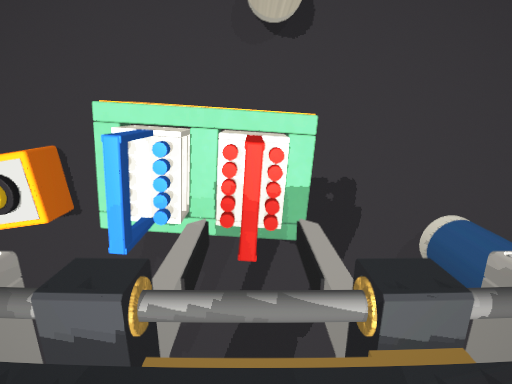

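```bash
python3 - <<'E'
from h import *
w=load('wrist3'); m=mask(w,'red'); print('cam',-w['R'].T@w['t'])
P=[]
for r in range(150,256,8):
    c=np.where(m[r,236:266])[0]+236; 
    a,b=onz(w,(c[0]-.5,r),.163),onz(w,(c[-1]+.5,r),.163); print(r,c[0],c[-1],len(c),((a+b)/2)[:2].round(4),np.linalg.norm(a-b).round(4)); P.append((a+b)/2)
P=np.array(P)[3:]; k=np.polyfit(P[:,0],P[:,1],1); print('yaw',np.degrees(np.arctan(k[0])),'y at .534',np.polyval(k,.534))
rows=np.where(m[:,240:262].any(1))[0]; print(rows.min(),rows.max(), onz(w,(254.5,rows.min()),.163), onz(w,(247.5,rows.max()),.163))
a=cv2.resize(w['frame'][90:290,160:360,::-1],None,fx=3,fy=3,interpolation=cv2.INTER_CUBIC); cv2.imwrite('pics/w3c.png',a)
E
```

```text
cam [6.06160683e-01 3.30957828e-04 3.90272375e-01]
150 236 263 20 [ 0.5785 -0.0023] 0.0213
158 246 261 16 [ 0.573  -0.0064] 0.0123
166 245 261 17 [ 0.5668 -0.007 ] 0.0131
174 245 260 16 [ 0.5606 -0.0077] 0.0124
182 244 260 17 [ 0.5542 -0.0084] 0.0133
190 243 259 17 [ 0.5477 -0.0087] 0.0134
198 243 258 16 [ 0.5412 -0.0093] 0.0127
206 242 265 18 [ 0.535  -0.0128] 0.0192
214 242 257 16 [ 0.5278 -0.0107] 0.0129
222 242 265 18 [ 0.5216 -0.0151] 0.0195
230 241 256 16 [ 0.514  -0.0122] 0.0131
238 240 256 17 [ 0.5069 -0.0129] 0.014
246 239 256 18 [ 0.4998 -0.0137] 0.015
254 238 256 19 [ 0.4925 -0.0145] 0.0159
yaw 5.746922867566965 y at .534 -0.010783672240010499
135 261 [ 0.59028022 -0.00421307  0.163     ] [ 0.48610376 -0.01592844  0.163     ]
```

View pics/w3c.png

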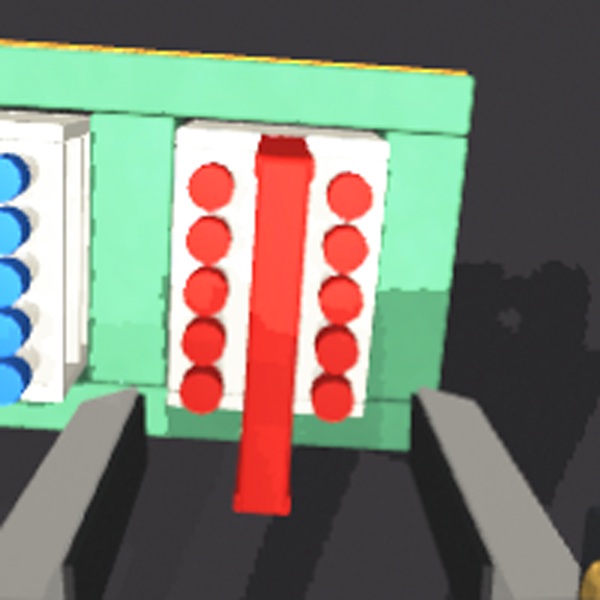

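The wrist view shows the bar running from about (255,140) to (248,261), centred between the fingers. That gives a centre of (0.535, -0.010) and a yaw of about 5.8°. The tool is 3.5° off, so I'll correct that while descending.

Emit:
arm_command(
  series=[
    [-0.3, 0, 0, 0, 3.5, 0.7, 0.6],
    [-0.3, 2, 0, 0, 3.5, 0.7, 0.6],
    [-0.3, 4, 0, 0, 3.5, 0.7, 0.6],
    [-0.3, 6, 0, 0, 3.5, 0.7, 0.6],
    [-0.3, 7.5, 0, 0, 3.5, 0.7, 0.6],
    [-0.3, 7.7, 0, 0, 3.5, 0.7, 0.6],
    [-0.3, 7.7, 0, 0, 3.5, 0.7, 0.6],
  ],
)

```text
t: 5.45
tool_pos: [0.5344, -0.01, 0.1458]
eef_rot: [[-0.995, -0.0, 0.102], [-0.102, -0.0, -0.995], [0.0, -1.0, 0.0]]
contact_force: [0.4, 0.0, 1.0]
finger_gap: 0.0566
```

```bash
python3 - <<'E'
from h import *
for n in ['wrist','side','scene']: grab(n,n+'4')
o=get_obs(); print({k:np.round(v,4).tolist() for k,v in o.items()})
s,d,w=load('scene4'),load('side4'),load('wrist4')
T=o['tool_pos'];R=o['eef_rot'];print('tool yaw',np.degrees(np.arctan2(-R[0][1]*0+(-R[1][0]),-R[0][0])))
b=cv2.resize(d['frame'][150:250,210:310,::-1],None,fx=4,fy=4,interpolation=cv2.INTER_CUBIC)
a=cv2.resize(w['frame'][100:300,160:360,::-1],None,fx=2,fy=2); cv2.imwrite('pics/c4.png',np.hstack([a,b]))
m=mask(w,'red')
for r in range(120,300,12):
    c=np.where(m[r,225:285])[0]+225
    if len(c): print(r,c[0],c[-1],len(c),onz(w,((c[0]+c[-1])/2,r),.163)[:2].round(4))
E
```

```text
{'t': 5.6, 'joint_pos': [-0.1806, 0.1902, 1.713, -0.0003, 1.2368, 1.2882], 'joint_velocities': [-0.0012, -0.0005, 0.002, -0.0009, 0.0018, 0.0011], 'effort': [0.0028, -34.2414, -26.1, 0.033, -0.0645, -0.0021], 'tool_pos': [0.535, -0.0101, 0.1467], 'eef_rot': [[-0.9948, 0.0016, 0.1019], [-0.1019, -0.0006, -0.9948], [-0.0015, -1.0, 0.0008]], 'contact_force': [-1.001, 0.4645, 1.2341], 'torque': [0.0662, 0.0548, -0.0085], 'finger_gap': 0.0564}
tool yaw 5.850421673234911
156 238 262 25 [ 0.5873 -0.0048]
168 225 284 46 [ 0.5814 -0.0077]
180 225 284 35 [ 0.5752 -0.0084]
192 225 284 43 [ 0.5688 -0.0091]
204 225 284 35 [ 0.5623 -0.0098]
216 225 284 45 [ 0.5556 -0.0105]
228 225 284 35 [ 0.5488 -0.0112]
240 225 284 45 [ 0.5418 -0.0119]
252 225 284 43 [ 0.5347 -0.0127]
264 225 284 43 [ 0.5274 -0.0134]
276 238 262 25 [ 0.5196 -0.0117]
288 238 262 25 [ 0.5119 -0.0125]
```

View pics/c4.png

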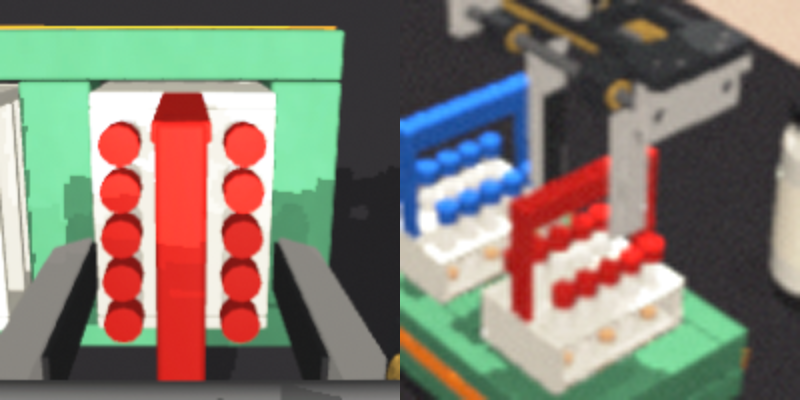

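The bar (columns 238–262) lies midway between the fingertips (about 207 and 296) and parallel to them. Closing the jaws.

Emit:
arm_command(
  series=[
    [0, 0, 0, 0, 0, 0, 0],
    [0, 0, 0, 0, 0, 0, 0],
    [0, 0, 0, 0, 0, 0, 0],
    [0, 0, 0, 0, 0, 0, 0],
    [0, 0, 0, 0, 0, 0, 0],
    [0, 0, 0, 0, 0, 0, 0],
  ],
)

```text
t: 6.35
tool_pos: [0.5349, -0.01, 0.1466]
eef_rot: [[-0.995, 0.001, 0.102], [-0.102, -0.0, -0.995], [-0.001, -1.0, 0.0]]
contact_force: [0.1, 0.3, -0.2]
finger_gap: 0.0139
```

Gap 13.9 mm means the bar is gripped. Lifting slowly.

Emit:
arm_command(
  series=[
    [0, 0, 0, 0, 0, 0, 0],
    [0, -0.5, 0, 0, 0, 0, 0],
    [0, -1, 0, 0, 0, 0, 0],
    [0, -1.5, 0, 0, 0, 0, 0],
    [0, -2, 0, 0, 0, 0, 0],
    [0, -2.5, 0, 0, 0, 0, 0],
    [0, -2.5, 0, 0, 0, 0, 0],
  ],
)

```text
t: 7.22
tool_pos: [0.5353, -0.01, 0.1722]
eef_rot: [[-0.995, 0.003, 0.102], [-0.102, -0.001, -0.995], [-0.003, -1.0, 0.001]]
contact_force: [0.0, -0.0, -4.2]
finger_gap: 0.0137
```

```bash
python3 - <<'E'
from h import *
for n in ['wrist','side']: grab(n,n+'5')
d,w=load('side5'),load('wrist5')
b=cv2.resize(d['frame'][150:250,200:300,::-1],None,fx=4,fy=4,interpolation=cv2.INTER_CUBIC)
a=cv2.resize(w['frame'][100:300,160:360,::-1],None,fx=2,fy=2); cv2.imwrite('pics/c5.png',np.hstack([a,b]))
E
```

```text
(no output)
```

View pics/c5.png

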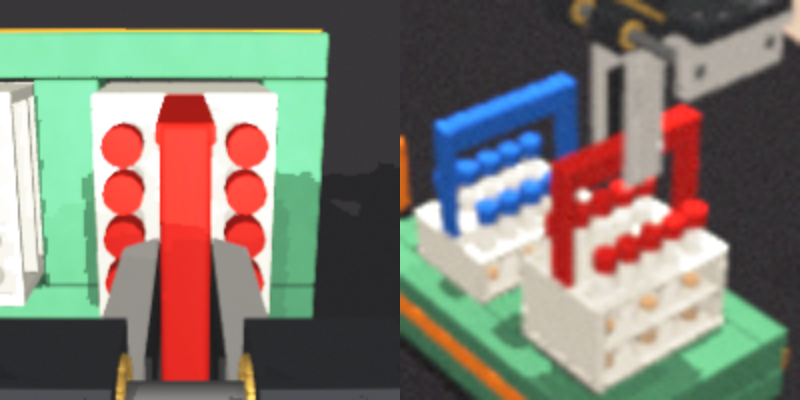

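The rack is rising level and the load is about 4.2 N. Continuing to a total rise of 126 mm.

Emit:
arm_command(
  series=[
    [0, -1.5, 0, 0, 0, 0, 0],
    [0, -3, 0, 0, 0, 0, 0],
    [0, -4.5, 0, 0, 0, 0, 0],
    [0, -6, 0, 0, 0, 0, 0],
    [0, -7.5, 0, 0, 0, 0, 0],
    [0, -9, 0, 0, 0, 0, 0],
    [0, -9.8, 0, 0, 0, 0, 0],
    [0, -10, 0, 0, 0, 0, 0],
  ],
)

```text
t: 8.32
tool_pos: [0.5349, -0.01, 0.2722]
eef_rot: [[-0.995, 0.002, 0.102], [-0.102, -0.0, -0.995], [-0.002, -1.0, 0.001]]
contact_force: [0.4, -0.0, -3.1]
finger_gap: 0.014
```

```bash
python3 - <<'E'
from h import *
for n in ['wrist','side','scene']: grab(n,n+'6')
o=get_obs(); print({k:np.round(v,4).tolist() for k,v in o.items()})
d,s=load('side6'),load('scene6')
b=cv2.resize(d['frame'][110:260,170:320,::-1],None,fx=2.66,fy=2.66,interpolation=cv2.INTER_CUBIC)[:399,:399]
a=cv2.resize(s['frame'][90:240,200:350,::-1],None,fx=2.66,fy=2.66,interpolation=cv2.INTER_CUBIC)[:399,:399]
cv2.imwrite('pics/c6.png',np.hstack([a,b]))
E
```

```text
{'t': 8.475, 'joint_pos': [-0.1805, 0.0815, 1.5706, -0.0001, 1.4893, 1.2882], 'joint_velocities': [0.0001, 0.0037, 0.0075, 0.0001, -0.0028, -0.0011], 'effort': [0.0065, -34.658, -30.9754, 0.0382, -0.0784, 0.0001], 'tool_pos': [0.5343, -0.0099, 0.271], 'eef_rot': [[-0.9948, 0.0002, 0.1019], [-0.1019, -0.0001, -0.9948], [-0.0002, -1.0, 0.0001]], 'contact_force': [-0.2009, -0.3798, -2.4648], 'torque': [0.0202, 0.0628, -0.0024], 'finger_gap': 0.014}
```

View pics/c6.png

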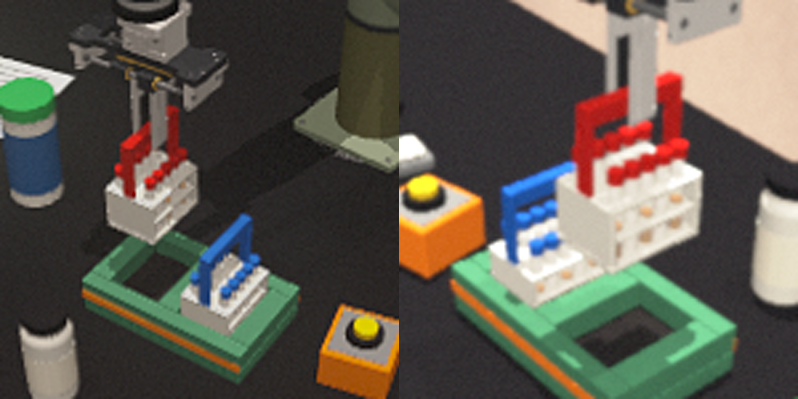

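View pics/wrist6.png

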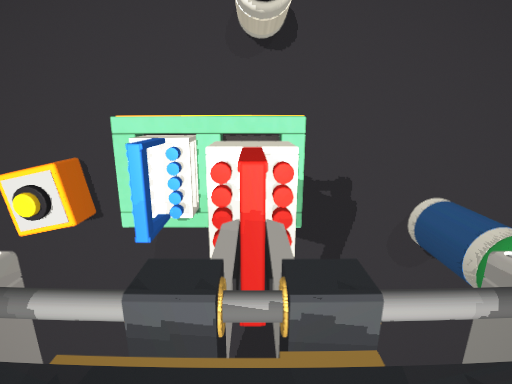

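The rack is clear of its bay and level in both views, with the blue rack still in place. Now I'll hold for over 2 s.

Emit:
arm_command(
  series=[
    [0, -0.1, 0, 0, 0, 0, 0],
    [0, -0.1, 0, 0, 0, 0, 0],
    [0, -0.1, 0, 0, 0, 0, 0],
    [0, -0.1, 0, 0, 0, 0, 0],
    [0, -0.1, 0, 0, 0, 0, 0],
    [0, -0.1, 0, 0, 0, 0, 0],
    [0, -0.1, 0, 0, 0, 0, 0],
    [0, -0.1, 0, 0, 0, 0, 0],
  ],
)

```text
t: 9.48
tool_pos: [0.5343, -0.0099, 0.272]
eef_rot: [[-0.995, 0.0, 0.102], [-0.102, -0.0, -0.995], [-0.0, -1.0, 0.0]]
contact_force: [0.6, -0.7, -2.4]
finger_gap: 0.0138
```

Emit:
arm_command(
  series=[
    [0, 0, 0, 0, 0, 0, 0],
    [0, 0, 0, 0, 0, 0, 0],
    [0, 0, 0, 0, 0, 0, 0],
    [0, 0, 0, 0, 0, 0, 0],
    [0, 0, 0, 0, 0, 0, 0],
    [0, 0, 0, 0, 0, 0, 0],
    [0, 0, 0, 0, 0, 0, 0],
    [0, 0, 0, 0, 0, 0, 0],
  ],
)

```text
t: 10.48
tool_pos: [0.5343, -0.0099, 0.272]
eef_rot: [[-0.995, 0.0, 0.102], [-0.102, -0.0, -0.995], [-0.0, -1.0, 0.0]]
contact_force: [-0.1, 0.4, -3.7]
finger_gap: 0.0137
```

Emit:
arm_command(
  series=[
    [0, 0, 0, 0, 0, 0, 0],
    [0, 0, 0, 0, 0, 0, 0],
    [0, 0, 0, 0, 0, 0, 0],
    [0, 0, 0, 0, 0, 0, 0],
    [0, 0, 0, 0, 0, 0, 0],
    [0, 0, 0, 0, 0, 0, 0],
    [0, 0, 0, 0, 0, 0, 0],
    [0, 0, 0, 0, 0, 0, 0],
  ],
)

```text
t: 11.48
tool_pos: [0.5343, -0.0099, 0.272]
eef_rot: [[-0.995, 0.0, 0.102], [-0.102, -0.0, -0.995], [-0.0, -1.0, 0.0]]
contact_force: [0.2, 0.5, -2.8]
finger_gap: 0.0141
```

```bash
python3 - <<'E'
from h import *
for n in ['side','scene']: grab(n,n+'7')
o=get_obs(); print({k:np.round(v,4).tolist() for k,v in o.items()})
d,s=load('side7'),load('scene7')
b=cv2.resize(d['frame'][130:220,220:310,::-1],None,fx=4.44,fy=4.44,interpolation=cv2.INTER_CUBIC)
a=cv2.resize(s['frame'][110:200,220:310,::-1],None,fx=4.44,fy=4.44,interpolation=cv2.INTER_CUBIC)
cv2.imwrite('pics/c7.png',np.hstack([a,b])); print(a.shape)
E
```

```text
{'t': 11.575, 'joint_pos': [-0.1804, 0.0809, 1.5692, -0.0001, 1.4913, 1.2882], 'joint_velocities': [0.0004, 0.0017, 0.0008, -0.0007, -0.0013, -0.0003], 'effort': [0.0001, -34.2841, -30.6585, 0.037, -0.0668, 0.0], 'tool_pos': [0.5343, -0.0099, 0.272], 'eef_rot': [[-0.9948, 0.0002, 0.102], [-0.102, -0.0001, -0.9948], [-0.0002, -1.0, 0.0001]], 'contact_force': [0.8424, 1.389, -3.5983], 'torque': [0.073, 0.1328, 0.0085], 'finger_gap': 0.0137}
(400, 400, 3)
```

View pics/c7.png

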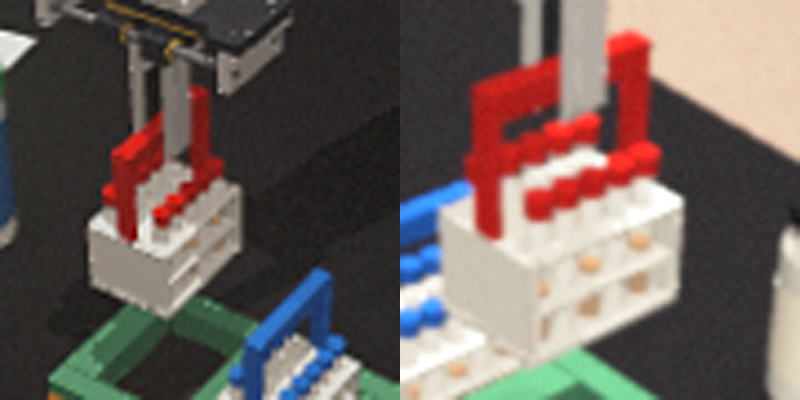

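```bash
python3 - <<'E'
from h import *
d,s=load('side7'),load('scene7'); k=4.444
S=lambda x,y:(x/k+220-.4,y/k+110-.4); D=lambda x,y:(x/k+220-.4,y/k+130-.4)
for n,a,b in [('bottom far -y',S(91,286),D(280,297)),('deck far -y',S(90,232),D(283,205)),('bar far',S(125,153),D(233,42)),('bar near',S(200,90),D(85,88))]:
    X,r=tri([(s,a),(d,b)]); print(n,X.round(4),np.round(r[0],4))
for q,f in ((s,'scene2'),(d,'side2')):
    o=load(f); print([c for c in comps(q,'yel')],[c for c in comps(o,'yel')],[c for c in comps(q,'grn',200)],[c for c in comps(o,'grn',200)])
E
```

```text
bottom far -y [ 0.5874 -0.0407  0.1527] 0.0018
deck far -y [ 0.5872 -0.0382  0.2067] 0.0021
bar far [ 0.5761 -0.0078  0.2871] 0.0013
bar near [ 0.4861 -0.0145  0.2894] 0.0013
[([333, 209, 9, 7, 49], [337.1, 212.3])] [([333, 209, 9, 7, 49], [337.2, 212.2])] [([0, 0, 95, 120, 8234], [38.2, 48.7]), ([92, 0, 44, 31, 804], [111.1, 13.2]), ([199, 119, 22, 17, 304], [209.3, 127.2]), ([231, 177, 82, 57, 1478], [271.2, 204.3])] [([0, 0, 95, 119, 8233], [38.2, 48.7]), ([92, 0, 44, 31, 804], [111.1, 13.2]), ([199, 119, 22, 17, 304], [209.3, 127.1]), ([231, 182, 81, 52, 1147], [275.0, 209.3])]
[([174, 176, 10, 7, 58], [178.6, 179.3])] [([174, 177, 10, 6, 51], [178.5, 179.4])] [([0, 48, 44, 112, 2692], [17.0, 108.7]), ([190, 204, 107, 72, 3159], [249.8, 237.5]), ([304, 258, 56, 49, 2148], [331.5, 281.9])] [([0, 48, 44, 116, 3047], [15.5, 112.6]), ([190, 204, 107, 72, 2289], [248.2, 242.8]), ([304, 258, 56, 49, 2150], [331.5, 281.9])]
```

The underside measures 0.150–0.153 m, the rack is level within measurement, and it is still. Handing in.

```bash
python3 -c "
from cell import sign_off; print(sign_off())"
```

```text
the job is handed in; nothing more can be done
None
```

I pressed the yellow button fully down and let it come back up, then lifted the red rack straight out of its bay. I handed the job in at about 11.6 s with the rack still held in the air.

- **Button:** the force reached 12 N at the bottom of its travel. After release the cameras measured its top at 0.082 m again.
- **Grip and load:** the jaws closed on the middle of the red bar with a gap of about 14 mm, matching the bar's width. The wrist force settled at about 2.5–4 N, which fits the rack's weight.
- **Height:** the arm's rise puts the underside at about 0.149 m. Two-view triangulation of a bottom corner gave 0.153 m, so the two differ by about 3 mm.
- **Level and still:** the tool was vertical to within 0.1°. The bar's two ends measured 0.287 and 0.289 m, which is within measurement error. The rack was held still for 3 s.
- **Other objects:** the wipes canister's lid was at the same pixels before and after. In the last pictures the blue rack was in its bay and the bottle upright. I did not measure the bottle, the mouse or the blue rack again, but the arm never went near the bottle or the mouse, and it passed above the blue rack with about 5 cm to spare.

No check failed.

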